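Sort bottles out of the leaning rack

ROBOT

A 7-joint arm with a two-finger parallel gripper is mounted at the origin on the work surface. World frame = base frame: x ahead of the robot, y to its left, z up, the work surface at z = 0. Lengths are in m, angles in rad, forces in N, time in s.
With the tool pointing down it reaches from about 0.425 to 0.95 m from the base axis. Payload 16.7 kg.
Tool frame: the origin (TCP) lies on the mounting face of the last link; the fingertips stand 199 mm ahead of it and the grasp point (between the pads) lies 180 mm ahead of it (pinch_z is the distance from the TCP to the grasp point, in m); z points along the fingers, y is the line along which they close (so a half turn about z gives the same grasp; the last joint's range is limited). The gripper opens to 94 mm and grips with 3 to 60 N. Pads are 16 mm wide; open, the fingers measure 119 mm over their backs; the gripper's body (75 mm by 177 mm) begins 78 mm behind the grasp point.
Start: joints at [-0.149, 0.426, 0.074, 1.606, -0.034, 1.111, -0.067], TCP at [0.675, -0, 0.405] pointing down, gripper open.
Joint ranges: [-2.85, 2.85], [-0.5, 2.14], [-1.23, 1.37], [0.21, 2.46], [-1.02, 4.16], [0.16, 2.05], [-2.73, 2.73]. Speed limits (rad/s): [1.89, 1.89, 2.39, 2.39, 3.01, 3.01, 3.01].

INTERFACE

Orientations are given as a 3x3 rotation matrix whose columns are the frame's x, y, z axes.
In Python, from rig import state, read_camera, finish_job, pinch_z gives the robot as it stands. The module is installed in compiled form; this text tells all that it offers.
- The arm moves only by the tool apply_moves, never from a script. Its argument "steps" is a list of rows, each an object of numbers: "dx", "dy", "dz": the shift along the tool's x, y, z as a fraction of full scale; "rx", "ry", "rz": the turn, a rotation vector about the tool's x, y, z as a fraction of full scale; "hand": the closure, from -1 (fully open) to 1 (shut). In form: [{"dx": .., "dy": .., "dz": .., "rx": .., "ry": .., "rz": .., "hand": ..}, ...]. A call has 1 to 10 rows; each row is the pose to reach, as a shift and turn from the pose commanded when the call began, along the tool's axes at that moment, turning the shorter way round; what a row does not reach only later rows make up. Full scale, the value 1, is 0.2 m for a shift and 180 degrees for a turn. A row lasts 1/12 s, in which the tool goes at most 41.7 mm and 7.16 degrees, less where a joint would pass 70% of its speed; a pose out of reach is approached as far as the arm can. A call with a number of a shift or a turn outside -1 to 1 is refused whole. A call with a gripper value outside its range is refused whole. The fingers move at their own pace and stop on an object; "newtons" is the grip in N (left out, the last holds). Time passes only in rows, so rows that repeat a pose let the fingers close. It gives the time, the measured TCP pose, the force, the opening and the grip force at its end, in the units of the state.
- state(): the state, without advancing time (a new reading comes with each control period).
- read_camera(name): name is "scene" or "side" or "wrist"; returns a dict with "img" (400x640x3 uint8, red, green, blue), "fx", "fy", "cx", "cy" (pixels), "position" and "orientation" of the camera in the world; the wrist camera has in their place "hand_eye" (4x4, takes a point from camera to tool coordinates, whose origin is the TCP and whose axes are the flange's). Camera axes: x right, y up, looking along -z (the intrinsics and any distortion apply to the point x, -y, -z); pixel columns grow to the right and rows downward; lengths in m; the calibration is good to about 2 mm. A picture is of the moment at which its call begins: read the wrist's pose just before it. There is no depth.
- finish_job(): hands the job in; it is judged then, once.
The state is a dict: "time_s": time; "qpos": joint angles; "dq": joint speeds; "joint_efforts": joint torques, N m; "tool_pos": TCP position; "tool_rot": TCP orientation; "ft_force": force on the tool from outside, world axes, zero at the start; "ft_torque": the same for the moment, N m; "finger_gap": finger opening in m; "grip_force": force on a finger pad.
Only numpy, scipy, OpenCV 4.12 (cv2) and the standard library are available. Lean on these libraries where they do the work, as an engineer would, in place of code of your own. Each camera call takes 0.05 s, during which the arm holds its last target. There are 200 camera calls.

TASK

Take the three white plastic bottles out of the leaning wooden rack and sort them by shape: the two round bottles go into the rectangular wooden crate and the square bottle into the round steel pan, each left standing upright on the floor inside. Feel for that floor, which may be stuck at any height, and set every bottle down gently: do not drop it and do not ram it down. Leave the metal spray can in the rack and do not disturb the other things on the table.

Things in the scene. Friction and masses are not known exactly. Their poses are not given: they have to be found in the camera images.
- rack: fixed plywood rack, 130 x 406 mm, 98 mm high. Four pockets in a row along its y (centres y = -142.5, -47.5, 47.5, 142.5 mm), one thing in each, order varies. Pockets lean 26 degrees (0.45 rad) from vertical towards the rack's -x (the robot), 62 mm (along the lean) x 87 mm inside, 45 mm deep: draw things out along the lean. Origin: centre of underside
- round_a: white plastic bottle, 54 mm across, 145 mm tall, round (cylindrical) with straight side walls up to 112 mm above its foot, then a shoulder and a grey screw cap 32 mm across; about 0.2 kg. Stands at first in a pocket of the leaning rack. Origin: centre of its underside; z along its axis to the cap.
- round_b: white plastic bottle, 54 mm across, 145 mm tall, round (cylindrical) with straight side walls up to 112 mm above its foot, then a shoulder and a grey screw cap 32 mm across; about 0.2 kg. Stands at first in a pocket of the leaning rack. Origin: centre of its underside; z along its axis to the cap. Same as round_a
- square: white plastic bottle, 54 mm across, 145 mm tall, square in cross-section (54 x 54 mm) with straight side walls up to 112 mm above its foot, then a shoulder and a grey screw cap 32 mm across; about 0.2 kg. Stands at first in a pocket of the leaning rack. Origin: centre of its underside; z along its axis to the cap; x and y are square to its side faces.
- spray: bystander in the rack: bare steel spray can with a black nozzle 16 mm across, 54 mm across, 140 mm tall; stays in its pocket. Origin: centre of its underside; z along its axis
- crate: fixed slatted wooden crate, outside 122 (x) x 222 (y) x 70 mm high, walls 10 mm, with small square posts in its inner corners. Inside is a cork-matted floor stuck level at an unknown height, its top 20 to 48 mm above the table, not measured (feel for it); it gives about 1 mm per 4 N. Origin: centre of the underside, on the table
- pan: fixed round steel pan, outside diameter 166 to 170 mm, 66 mm high, walls 4 mm, with two stub handles. Inside is a cork-matted floor stuck level at an unknown height, its top 20 to 48 mm above the table, not measured (feel for it); it gives about 1 mm per 4 N. Origin: centre of the underside, on the table
- cup: bystander: small open blue cup, 68 mm across, 62 mm tall. Origin: centre of the underside
- mould: bystander: yellow round puck, 72 mm across, 22 mm tall. Origin: centre of the underside
- stick: bystander: flat wooden stir stick, 150 x 18 x 6 mm, lying along its x. Origin: centre of the underside
- roller: bystander: small paint roller lying down, 100 mm wide (y), handle 130 mm along +x, 36 mm tall. Origin: under the middle of the roll
- mixcup: bystander: clear open mixing cup, 80 mm across, 85 mm tall. Origin: centre of the underside

How it is judged:
By the outcome, as a careful person would: the job done as asked, in the order asked, and still so for the second after the job is handed in, with the robot touching nothing.
It also fails if it takes over 72 s, if anything falls off the work surface, if the arm or the gripper's body presses on something with over 40 N, if the wrist force passes 120 N, or if a joint passes its speed limit or range.

## Working session

There is one attempt and no reset: what is moved stays moved. The work goes in short steps, Python scripts to look and compute and a tool call to move; the robot and the scene stay as the last step left them, time stands still between calls to the robot, and variables do not carry over. Pictures are saved under pics/ and viewed, at most 10 in all, crops included, and the job is handed in when it is done.

Besides the shell and the picture viewer there is one more tool, called after ">>>" as name(argument=value, ...), one argument or row to a line, values as JSON. apply_moves: Moves the arm, as the interface text tells. Shift numbers are shares of 0.2 m and turn numbers shares of 180 degrees, none past 1 either way. Its arguments: {"type":"object","properties":{"steps":{"type":"array"},"newtons":{"type":"number"}},"required":["steps"]}

```bash
mkdir -p pics; python3 - <<'E'
from rig import *
import cv2,json
s=state(); print({k:(v if not hasattr(v,'round') else v) for k,v in s.items()})
for n in ("scene","side"):
    c=read_camera(n); cv2.imwrite(f"pics/{n}0.png",c["img"][:,:,::-1])
    print(n,{k:v for k,v in c.items() if k!="img"})
c=read_camera("wrist"); print({k:v for k,v in c.items() if k!="img"}); cv2.imwrite("pics/wrist0.png",c["img"][:,:,::-1]); print(pinch_z)
E
```

```text
{'time_s': 0.0, 'qpos': array([-0.14950013,  0.42674932,  0.07387737,  1.60661465, -0.03410032,
        1.11081085, -0.06711185]), 'dq': array([ 1.83870492e-03, -9.82813446e-04,  1.03975420e-03, -1.28833655e-03,
        2.20421080e-04,  2.26440058e-03, -3.79656422e-05]), 'joint_efforts': array([-4.09355038e-03, -9.35844111e+01,  3.66462663e+00, -4.54201269e+01,
       -4.89189907e-02,  2.02478352e-02, -6.48899413e-05]), 'tool_pos': array([ 6.74812405e-01, -2.74715555e-05,  4.03961321e-01]), 'tool_rot': array([[ 6.78034623e-05,  9.99999130e-01, -1.31737070e-03],
       [ 9.99999992e-01, -6.79479499e-05, -1.09634357e-04],
       [-1.09723774e-04, -1.31736325e-03, -9.99999126e-01]]), 'ft_force': array([ 0.1782248 , -0.7825313 ,  0.11334389]), 'ft_torque': array([ 0.02711963, -0.00153322, -0.03998466]), 'grip_force': 0.0, 'finger_gap': 0.09424340733904224}
scene {'fx': 405.27636741865604, 'fy': 405.27636741865604, 'cx': 317.984906704842, 'cy': 200.655979548947, 'position': array([ 1.02528467, -0.84513061,  0.88146038]), 'orientation': array([[ 0.8744292 , -0.32109665,  0.36369014],
     
[... 185 characters left out ...]
1790256746198, 'position': array([-0.16699123,  0.72134577,  0.81929349]), 'orientation': array([[-0.69638267,  0.44303111, -0.56460129],
       [-0.71737334, -0.40706846,  0.56539434],
       [ 0.02065591,  0.79876073,  0.60129413]])}
{'fx': 282.50845297994937, 'fy': 282.50845297994937, 'cx': 318.3442417454485, 'cy': 196.82377869642193, 'hand_eye': array([[ 6.35111002e-04,  9.65114155e-01,  2.61828693e-01,
         7.58500533e-02],
       [ 9.99999676e-01, -7.42539809e-04,  3.11367268e-04,
         8.47523668e-04],
       [ 4.94923185e-04,  2.61828410e-01, -9.65114314e-01,
         2.14447291e-02],
       [ 0.00000000e+00,  0.00000000e+00,  0.00000000e+00,
         1.00000000e+00]])}
0.1804
```

View pics/scene0.png

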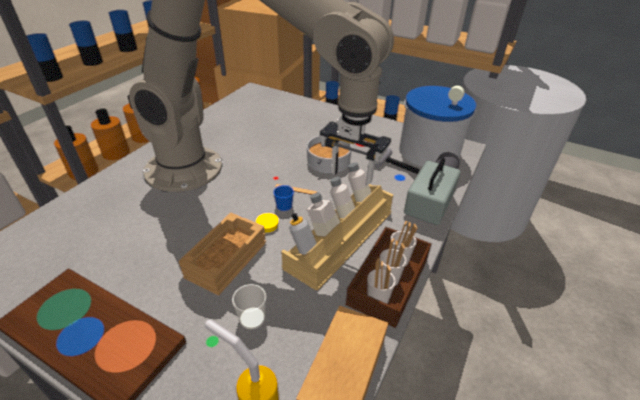

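View pics/side0.png

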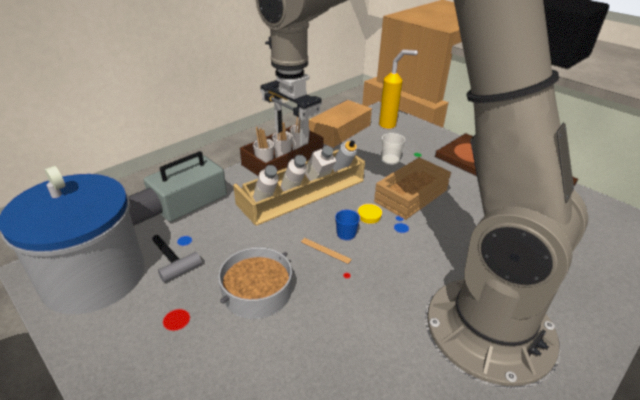

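View pics/wrist0.png

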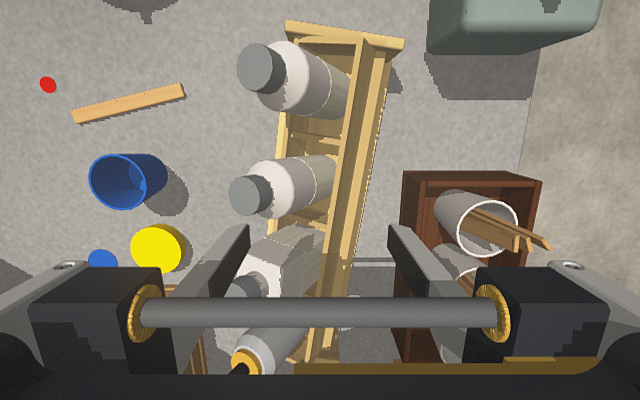

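The wrist view shows two round bottles at the +y end (caps at about 262,68 and 250,195). The square bottle is third, near (285,265), and the spray can with its orange collar sits at the −y end. The blue cup, yellow mould and stick lie between the rack and the robot. The crate is towards −y and the pan towards +y. I'll enlarge both fixed views.

```bash
python3 - <<'E'
import cv2
a=cv2.imread("pics/scene0.png")[150:300,170:430]; cv2.imwrite("pics/c1.png",cv2.resize(a,None,fx=3,fy=3,interpolation=cv2.INTER_CUBIC))
a=cv2.imread("pics/side0.png")[130:320,210:460]; cv2.imwrite("pics/c2.png",cv2.resize(a,None,fx=3,fy=3,interpolation=cv2.INTER_CUBIC))
E
```

```text
(no output)
```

View pics/c1.png

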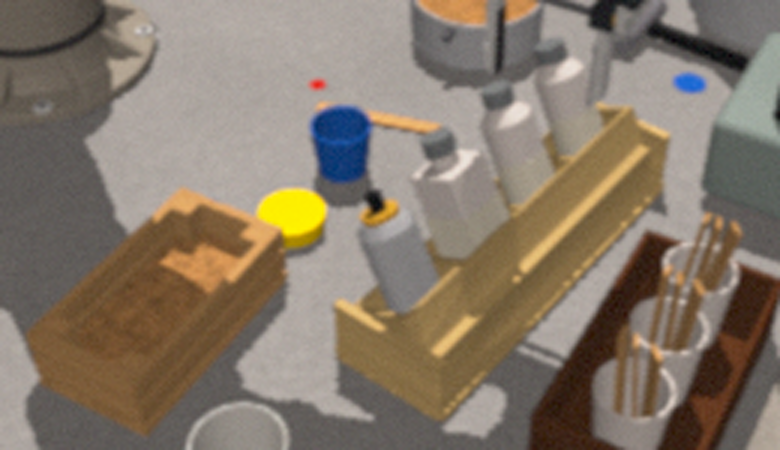

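View pics/c2.png

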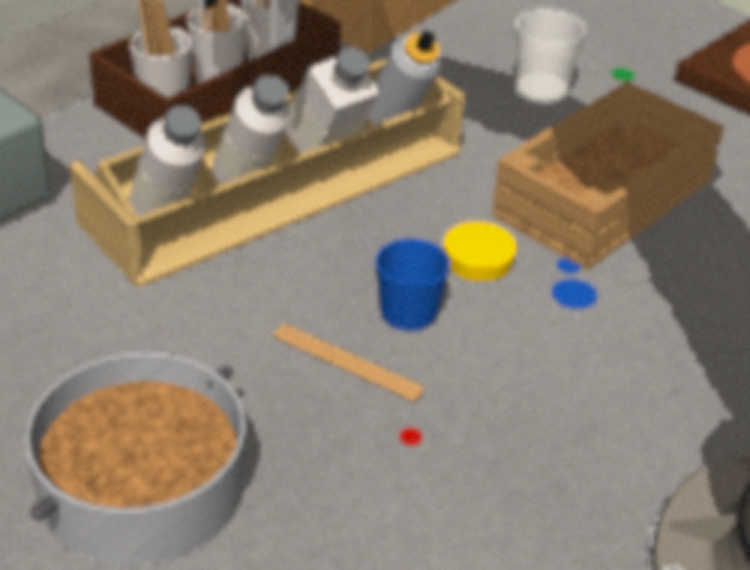

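In both crops the caps are clear: R1 at side (271,171) and scene (354,166), R2 at (299,161) and (336,180), and the square bottle at (327,152) and (316,196). The crate's top corners and the pan's rim are readable too. Next I'll triangulate them.

```bash
cat > h.py <<'E'
import numpy as np
from scipy.optimize import least_squares
C={"scene":(405.276,317.985,200.656,np.array([1.02528467,-.84513061,.88146038]),np.array([[.8744292,-.32109665,.36369014],[.48489734,.55409195,-.67665108],[.01575261,.76803584,.64021309]])),
"side":(441.819,319.352,200.218,np.array([-.16699123,.72134577,.81929349]),np.array([[-.69638267,.44303111,-.56460129],[-.71737334,-.40706846,.56539434],[.02065591,.79876073,.60129413]]))}
def proj(n,P):
    f,cx,cy,p,R=C[n]; q=(np.atleast_2d(P)-p)@R; return np.c_[cx-f*q[:,0]/q[:,2],cy+f*q[:,1]/q[:,2]]
def ray(n,uv):
    f,cx,cy,p,R=C[n]; return p,R@np.array([(uv[0]-cx)/f,-(uv[1]-cy)/f,-1])
def plane(n,uv,z):
    p,d=ray(n,uv); return p+d*(z-p[2])/d[2]
def tri(a,b):
    r=least_squares(lambda P:np.r_[(proj("scene",P)-a)[0],(proj("side",P)-b)[0]],[.7,0,.1]); return r.x,r.fun
c1=lambda u,v:np.array([u/3+170-1/3,v/3+150-1/3]); c2=lambda u,v:np.array([u/3+210-1/3,v/3+130-1/3])
E
python3 - <<'E'
from h import *
np.set_printoptions(precision=4,suppress=True)
for n,a,b in(("R1",(552,47),(183,122)),("R2",(497,91),(268,92)),("SQ",(438,139),(352,65))): print(n,*tri(c1(*a),c2(*b)))
for u in((340,348),(443,416)): print("rack base scene",plane("scene",c1(*u),0))
for u in((138,283),(462,153)): print("rack base side",plane("side",c2(*u),0))
for u in((185,190),(285,238),(30,335),(146,385)): print("crate top scene",plane("scene",c1(*u),.07))
for u in((147,432),(40,378)): print("crate bot scene",plane("scene",c1(*u),0))
for u in((500,160),(597,217),(626,87),(721,130)): print("crate top side",plane("side",c2(*u),.07))
print("crate bot", plane("side",c2(585,268),0))
for u in((30,430),(246,430),(138,355),(138,510)): print("pan",plane("side",c2(*u),.066))
t=np.linspace(0,6.283,200)
def ext(x):
    p=proj("side",np.c_[x[0]+.084*np.cos(t),x[1]+.084*np.sin(t),0*t+.066]); return np.r_[p.min(0),p.max(0)]
tg=np.r_[c2(30,355),c2(246,510)]
r=least_squares(lambda x:ext(x)-tg,[.5,.3]); print("pan",r.x,r.fun)
for n,f in (("cup",(412,262)),("mould",(480,243))): print(n,plane("side",c2(*f),.062 if n=="cup" else .022))
print("mixcup",plane("side",c2(550,30),.085)); print("stick",plane("side",c2(278,330),.006),plane("side",c2(420,393),.006))
E
```

```text
R1 [0.6313 0.1118 0.1671] [-0.5416  0.211  -0.4672 -0.1949]
R2 [0.6172 0.0199 0.166 ] [ 0.1226 -0.0382  0.1153  0.039 ]
SQ [ 0.6021 -0.0737  0.1647] [-0.285   0.0659 -0.2925 -0.0753]
rack base scene [ 0.5785 -0.2159  0.    ]
rack base scene [ 0.7021 -0.2374  0.    ]
rack base side [0.6445 0.1643 0.    ]
rack base side [ 0.5804 -0.2309  0.    ]
crate top scene [ 0.3672 -0.1686  0.07  ]
crate top scene [ 0.4933 -0.1758  0.07  ]
crate top scene [ 0.3702 -0.3883  0.07  ]
crate top scene [ 0.4943 -0.3816  0.07  ]
crate bot scene [ 0.4834 -0.3824  0.    ]
crate bot scene [ 0.3588 -0.3834 -0.    ]
crate top side [ 0.4827 -0.1683  0.07  ]
crate top side [ 0.3598 -0.1633  0.07  ]
crate top side [ 0.4799 -0.3768  0.07  ]
crate top side [ 0.3627 -0.3801  0.07  ]
crate bot [ 0.3668 -0.1698 -0.    ]
pan [0.4956 0.3777 0.066 ]
pan [0.3822 0.2562 0.066 ]
pan [0.506  0.2655 0.066 ]
pan [0.3761 0.3655 0.066 ]
pan [0.4412 0.3145] [-0.5243 -0.8633  0.5376  0.5809]
cup [0.4387 0.0067 0.062 ]
mould [ 0.4457 -0.1013  0.022 ]
mixcup [ 0.5987 -0.3924  0.085 ]
stick [0.4995 0.1158 0.006 ] [0.3562 0.0804 0.006 ]
```

Positions from the fit:

| Item | Estimate |
|---|---|
| Crate centre | about (0.425, −0.276), yaw near 0 |
| Pan centre | about (0.441, 0.314) |
| Rack yaw | about −9.2° |

The cap triangulation is consistent to about 1 mm. Next step: a planner for the move numbers.

```bash
cat > plan.py <<'E'
import sys
from h import *
from rig import state
from scipy.spatial.transform import Rotation as Ro
yaw=np.radians(-9.2); xr=np.array([np.cos(yaw),np.sin(yaw),0]); yr=np.array([-np.sin(yaw),np.cos(yaw),0])
u=np.array([0,0,np.cos(.45)])-np.sin(.45)*xr
def rot(z): return np.c_[np.cross(yr,z),yr,z]
RL=rot(-u); RD=rot(np.array([0,0,-1.]))
caps={"R1":np.array([.6313,.1118,.1671]),"R2":np.array([.6172,.0199,.166]),"SQ":np.array([.6021,-.0737,.1647])}
def go(p,R):
    s=state(); R0=s["tool_rot"]; d=R0.T@(np.array(p)-s["tool_pos"])/.2; r=Ro.from_matrix(R0.T@R).as_rotvec()/np.pi
    n=max(np.linalg.norm(d)*.2/.0417,np.linalg.norm(r)*180/7.16)
    print("d",d.round(4),"r",r.round(4),"rows>=%.1f"%n)
    print("t",s["time_s"],"F",s["ft_force"].round(2),"q",s["qpos"].round(2),"gap",round(s["finger_gap"],4))
E
python3 -c "
from plan import *
go(caps['R1']+.2804*u,RL)"
```

```text
d [ 0.6566 -0.8199 -0.0765] r [-0.1012 -0.1187 -0.4407] rows>=11.8
t 0.15 F [-0.23  0.14 -0.61] q [-0.15  0.43  0.07  1.61 -0.03  1.11 -0.07] gap 0.0937
```

>>> apply_moves(
  steps=[
    {"dx": 0.657,"dy": -0.82,"dz": -0.0765,"rx": -0.1012,"ry": -0.1187,"rz": -0.4407,"hand": -0.7},
    {"dx": 0.657,"dy": -0.82,"dz": -0.0765,"rx": -0.1012,"ry": -0.1187,"rz": -0.4407,"hand": -0.7},
    {"dx": 0.657,"dy": -0.82,"dz": -0.0765,"rx": -0.1012,"ry": -0.1187,"rz": -0.4407,"hand": -0.7},
    {"dx": 0.657,"dy": -0.82,"dz": -0.0765,"rx": -0.1012,"ry": -0.1187,"rz": -0.4407,"hand": -0.7},
    {"dx": 0.657,"dy": -0.82,"dz": -0.0765,"rx": -0.1012,"ry": -0.1187,"rz": -0.4407,"hand": -0.7},
    {"dx": 0.657,"dy": -0.82,"dz": -0.0765,"rx": -0.1012,"ry": -0.1187,"rz": -0.4407,"hand": -0.7},
    {"dx": 0.657,"dy": -0.82,"dz": -0.0765,"rx": -0.1012,"ry": -0.1187,"rz": -0.4407,"hand": -0.7},
    {"dx": 0.657,"dy": -0.82,"dz": -0.0765,"rx": -0.1012,"ry": -0.1187,"rz": -0.4407,"hand": -0.7},
    {"dx": 0.657,"dy": -0.82,"dz": -0.0765,"rx": -0.1012,"ry": -0.1187,"rz": -0.4407,"hand": -0.7},
    {"dx": 0.657,"dy": -0.82,"dz": -0.0765,"rx": -0.1012,"ry": -0.1187,"rz": -0.4407,"hand": -0.7},
  ],
)

```text
time_s: 0.98
tool_pos: [0.5108, 0.1316, 0.42]
tool_rot: [[-0.859, 0.354, 0.371], [0.341, 0.935, -0.101], [-0.382, 0.04, -0.923]]
ft_force: [-0.2, -1.4, -0.2]
finger_gap: 0.08
grip_force: 0.0
```

```bash
python3 -c "
from plan import *
go(caps['R1']+.2804*u,RL)"
```

```text
d [-0.0004 -0.0012  0.0022] r [-0.0146 -0.0169 -0.0637] rows>=1.7
t 0.9833 F [-0.18 -1.37 -0.16] q [-0.35  0.1  -0.11  2.03  0.4   0.75  0.48] gap 0.08
```

>>> apply_moves(
  steps=[
    {"dx": 0,"dy": 0,"dz": 0,"rx": -0.0146,"ry": -0.0169,"rz": -0.0637,"hand": -0.7},
    {"dx": 0,"dy": 0,"dz": 0,"rx": -0.0146,"ry": -0.0169,"rz": -0.0637,"hand": -0.7},
    {"dx": 0,"dy": 0,"dz": 0,"rx": -0.0146,"ry": -0.0169,"rz": -0.0637,"hand": -0.7},
  ],
)

```text
time_s: 1.23
tool_pos: [0.5106, 0.1311, 0.4198]
tool_rot: [[-0.889, 0.162, 0.429], [0.146, 0.987, -0.07], [-0.434, 0.0, -0.901]]
ft_force: [-0.5, -0.8, -0.0]
finger_gap: 0.0797
grip_force: 0.0
```

```bash
python3 -c "
from plan import *
from rig import read_camera
import cv2
c=read_camera('wrist');cv2.imwrite('pics/w1.png',c['img'][:,:,::-1])
go(caps['R1']+.1304*u,RL)
# where are predicted cap tops in the wrist picture
s=state();H=c['hand_eye']
for k,p in caps.items():
    q=H[:3,:3].T@(s['tool_rot'].T@(p-s['tool_pos'])-H[:3,3]); print(k,c['cx']-c['fx']*q[0]/q[2],c['cy']+c['fy']*q[1]/q[2])
"
```

```text
d [-0.0014  0.0021  0.7518] r [-0.0005 -0.0006 -0.0025] rows>=3.6
t 1.2833 F [-0.23 -0.34 -1.07] q [-0.34  0.08 -0.12  2.06  0.43  0.67  0.65] gap 0.0797
R1 318.98155708369046 203.2168615527114
R2 222.3116396340214 203.6724908930389
SQ 124.67267533495993 203.4479676079007
```

View pics/w1.png

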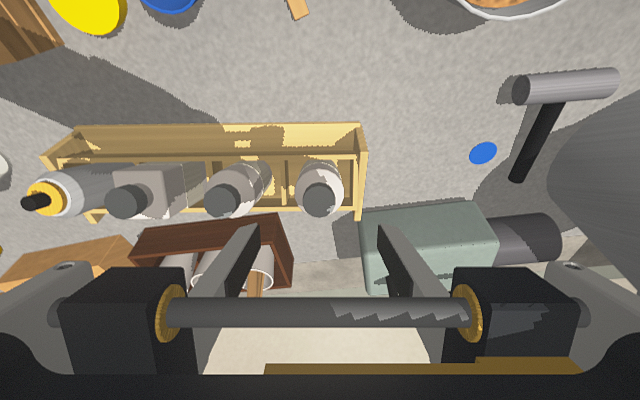

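The wrist picture shows the caps at (320,199), (221,201) and (124,202), within 1–4 px of the predicted spots. I'll go in along the lean and grip.

>>> apply_moves(
  newtons=20,
  steps=[
    {"dx": 0.007,"dy": 0,"dz": 0.2,"hand": -0.7},
    {"dx": 0.007,"dy": 0,"dz": 0.4,"hand": -0.7},
    {"dx": 0.007,"dy": 0,"dz": 0.55,"hand": -0.7},
    {"dx": 0.007,"dy": 0,"dz": 0.68,"hand": -0.7},
    {"dx": 0.007,"dy": 0,"dz": 0.752,"hand": -0.7},
    {"dx": 0.007,"dy": 0,"dz": 0.752,"hand": -0.7},
    {"dx": 0.007,"dy": 0,"dz": 0.752,"hand": 0.1},
    {"dx": 0.007,"dy": 0,"dz": 0.752,"hand": 0.1},
    {"dx": 0.007,"dy": 0,"dz": 0.752,"hand": 0.1},
    {"dx": 0.007,"dy": 0,"dz": 0.752,"hand": 0.1},
  ],
)

```text
validation failed for argument at $.st...
```

```bash
python3 -c "
from plan import *
go(caps['R1']+.2904*u,RL)"
```

```text
d [ 0.0002  0.0009 -0.0482] r [-0.0005 -0.0006 -0.0025] rows>=0.2
t 1.2833 F [-0.23 -0.34 -1.07] q [-0.34  0.08 -0.12  2.06  0.43  0.67  0.65] gap 0.0797
```

>>> apply_moves(
  newtons=20,
  steps=[
    {"dx": 0.007,"dy": 0,"dz": 0.2,"rx": 0,"ry": 0,"rz": 0,"hand": -0.7},
    {"dx": 0.007,"dy": 0,"dz": 0.4,"rx": 0,"ry": 0,"rz": 0,"hand": -0.7},
    {"dx": 0.007,"dy": 0,"dz": 0.55,"rx": 0,"ry": 0,"rz": 0,"hand": -0.7},
    {"dx": 0.007,"dy": 0,"dz": 0.68,"rx": 0,"ry": 0,"rz": 0,"hand": -0.7},
    {"dx": 0.007,"dy": 0,"dz": 0.752,"rx": 0,"ry": 0,"rz": 0,"hand": -0.7},
    {"dx": 0.007,"dy": 0,"dz": 0.752,"rx": 0,"ry": 0,"rz": 0,"hand": -0.7},
    {"dx": 0.007,"dy": 0,"dz": 0.752,"rx": 0,"ry": 0,"rz": 0,"hand": 0.1},
    {"dx": 0.007,"dy": 0,"dz": 0.752,"rx": 0,"ry": 0,"rz": 0,"hand": 0.3},
    {"dx": 0.007,"dy": 0,"dz": 0.752,"rx": 0,"ry": 0,"rz": 0,"hand": 0.3},
    {"dx": 0.007,"dy": 0,"dz": 0.752,"rx": 0,"ry": 0,"rz": 0,"hand": 0.3},
  ],
)

```text
time_s: 2.12
tool_pos: [0.5741, 0.1212, 0.2852]
tool_rot: [[-0.888, 0.166, 0.429], [0.151, 0.986, -0.07], [-0.435, 0.003, -0.9]]
ft_force: [-0.5, -0.2, 0.8]
finger_gap: 0.0565
grip_force: 0.0
```

```bash
python3 -c "
from plan import *
go(caps['R1']+.2904*u,RL)"
```

```text
d [-4.400e-03 -7.000e-04 -7.943e-01] r [-0.      0.     -0.0023] rows>=3.8
t 2.1167 F [-0.51 -0.19  0.77] q [-0.36  0.35 -0.03  2.07  0.64  0.4   0.47] gap 0.0565
```

>>> apply_moves(
  steps=[
    {"dx": 0,"dy": 0,"dz": 0,"rx": 0,"ry": 0,"rz": 0,"hand": 0.3},
    {"dx": 0,"dy": 0,"dz": 0,"rx": 0,"ry": 0,"rz": 0,"hand": 0.3},
    {"dx": 0,"dy": 0,"dz": 0,"rx": 0,"ry": 0,"rz": 0,"hand": 0.3},
    {"dx": 0,"dy": 0,"dz": 0,"rx": 0,"ry": 0,"rz": 0,"hand": 0.3},
  ],
)

```text
time_s: 2.45
tool_pos: [0.5742, 0.1212, 0.285]
tool_rot: [[-0.888, 0.166, 0.429], [0.151, 0.986, -0.07], [-0.435, 0.003, -0.9]]
ft_force: [-4.8, 0.0, 9.4]
finger_gap: 0.0537
grip_force: 20.0
```

>>> apply_moves(
  steps=[
    {"dx": 0,"dy": 0,"dz": -0.04,"rx": 0,"ry": 0,"rz": 0,"hand": 0.3},
    {"dx": 0,"dy": 0,"dz": -0.12,"rx": 0,"ry": 0,"rz": 0,"hand": 0.3},
    {"dx": 0,"dy": 0,"dz": -0.24,"rx": 0,"ry": 0,"rz": 0,"hand": 0.3},
    {"dx": 0,"dy": 0,"dz": -0.4,"rx": 0,"ry": 0,"rz": 0,"hand": 0.3},
    {"dx": 0,"dy": 0,"dz": -0.55,"rx": 0,"ry": 0,"rz": 0,"hand": 0.3},
    {"dx": 0,"dy": 0,"dz": -0.7,"rx": 0,"ry": 0,"rz": 0,"hand": 0.3},
    {"dx": 0,"dy": 0,"dz": -0.75,"rx": 0,"ry": 0,"rz": 0,"hand": 0.3},
  ],
)

```text
time_s: 3.03
tool_pos: [0.5085, 0.1321, 0.4231]
tool_rot: [[-0.887, 0.165, 0.431], [0.15, 0.986, -0.068], [-0.437, 0.004, -0.9]]
ft_force: [1.1, 0.5, -1.5]
finger_gap: 0.054
grip_force: 20.0
```

```bash
cat >> plan.py <<'E'
def foot(): # predicted foot of the held bottle, 95 mm under the grasp point
    s=state(); return s["tool_pos"]+s["tool_rot"][:,2]*(.1804+.095)
# TCP height for foot height z when tool down: z+.2754
E
python3 -c "
from plan import *
print(foot())
go([.5,.05,.47],RD)"
```

```text
[0.62725592 0.11320145 0.17534513]
d [-0.1263 -0.4107 -0.2012] r [ 0.0009  0.1438 -0.002 ] rows>=3.6
t 3.0333 F [ 1.11  0.51 -1.53] q [-0.33  0.08 -0.14  2.06  0.43  0.68  0.65] gap 0.054
```

```bash
python3 -c "
from plan import *
go([.48,.125,.48],RD)
go([.45,-.04,.48],RD)"
```

```text
d [-0.0031 -0.0571 -0.3149] r [ 0.0009  0.1438 -0.002 ] rows>=3.6
t 3.0333 F [ 1.11  0.51 -1.53] q [-0.33  0.08 -0.14  2.06  0.43  0.68  0.65] gap 0.054
d [ 0.0059 -0.8956 -0.3232] r [ 0.0009  0.1438 -0.002 ] rows>=4.6
t 3.0333 F [ 1.11  0.51 -1.53] q [-0.33  0.08 -0.14  2.06  0.43  0.68  0.65] gap 0.054
```

>>> apply_moves(
  steps=[
    {"dx": -0.003,"dy": -0.057,"dz": -0.2,"rx": 0,"ry": 0.05,"rz": 0,"hand": 0.3},
    {"dx": -0.003,"dy": -0.057,"dz": -0.315,"rx": 0,"ry": 0.1,"rz": 0,"hand": 0.3},
    {"dx": 0,"dy": -0.2,"dz": -0.32,"rx": 0.001,"ry": 0.144,"rz": -0.002,"hand": 0.3},
    {"dx": 0.006,"dy": -0.4,"dz": -0.323,"rx": 0.001,"ry": 0.144,"rz": -0.002,"hand": 0.3},
    {"dx": 0.006,"dy": -0.6,"dz": -0.323,"rx": 0.001,"ry": 0.144,"rz": -0.002,"hand": 0.3},
    {"dx": 0.006,"dy": -0.8,"dz": -0.323,"rx": 0.001,"ry": 0.144,"rz": -0.002,"hand": 0.3},
    {"dx": 0.006,"dy": -0.896,"dz": -0.323,"rx": 0.001,"ry": 0.144,"rz": -0.002,"hand": 0.3},
  ],
)

```text
time_s: 3.62
tool_pos: [0.4501, -0.0449, 0.4761]
tool_rot: [[-0.986, 0.165, -0.005], [0.165, 0.986, -0.003], [0.004, -0.003, -1.0]]
ft_force: [0.6, -0.2, -3.3]
finger_gap: 0.0537
grip_force: 20.0
```

```bash
python3 -c "
from plan import *
go([.44,-.22,.44],RD)"
```

```text
d [-0.095  -0.8713  0.1833] r [-0.0011 -0.0014 -0.0015] rows>=4.3
t 3.6167 F [ 0.57 -0.22 -3.31] q [-0.08 -0.01  0.03  1.99  0.    1.17  1.36] gap 0.0537
```

>>> apply_moves(
  steps=[
    {"dx": -0.095,"dy": -0.2,"dz": 0.183,"rx": -0.001,"ry": -0.001,"rz": -0.001,"hand": 0.3},
    {"dx": -0.095,"dy": -0.4,"dz": 0.183,"rx": -0.001,"ry": -0.001,"rz": -0.001,"hand": 0.3},
    {"dx": -0.095,"dy": -0.6,"dz": 0.183,"rx": -0.001,"ry": -0.001,"rz": -0.001,"hand": 0.3},
    {"dx": -0.095,"dy": -0.8,"dz": 0.183,"rx": -0.001,"ry": -0.001,"rz": -0.001,"hand": 0.3},
    {"dx": -0.095,"dy": -0.871,"dz": 0.183,"rx": -0.001,"ry": -0.001,"rz": -0.001,"hand": 0.3},
  ],
)

```text
time_s: 4.03
tool_pos: [0.4403, -0.2198, 0.4397]
tool_rot: [[-0.987, 0.161, -0.002], [0.161, 0.987, -0.0], [0.002, -0.001, -1.0]]
ft_force: [0.3, -0.3, -1.3]
finger_gap: 0.0535
grip_force: 20.0
```

```bash
python3 -c "
from plan import *
go([.426,-.321,.40],RD)"
```

```text
d [-0.0113 -0.5108  0.199 ] r [-0.0002 -0.0005 -0.0005] rows>=2.6
t 4.0333 F [ 0.35 -0.26 -1.34] q [ 0.13  0.09  0.22  1.97 -0.02  1.08  1.76] gap 0.0535
```

>>> apply_moves(
  steps=[
    {"dx": -0.011,"dy": -0.2,"dz": 0,"rx": 0,"ry": 0,"rz": 0,"hand": 0.3},
    {"dx": -0.011,"dy": -0.4,"dz": 0.1,"rx": 0,"ry": 0,"rz": 0,"hand": 0.3},
    {"dx": -0.011,"dy": -0.511,"dz": 0.2,"rx": 0,"ry": 0,"rz": 0,"hand": 0.3},
    {"dx": -0.011,"dy": -0.511,"dz": 0.2,"rx": 0,"ry": 0,"rz": 0,"hand": 0.3},
    {"dx": -0.011,"dy": -0.511,"dz": 0.2,"rx": 0,"ry": 0,"rz": 0,"hand": 0.3},
  ],
)

```text
time_s: 4.45
tool_pos: [0.4272, -0.3177, 0.3987]
tool_rot: [[-0.987, 0.16, -0.003], [0.16, 0.987, 0.002], [0.004, 0.001, -1.0]]
ft_force: [0.5, 0.2, -2.1]
finger_gap: 0.0537
grip_force: 20.0
```

```bash
python3 - <<'E'
from plan import *
from rig import read_camera
import cv2
go([.426,-.321,.345],RD); print(foot())
a=read_camera('scene')['img'][130:280,130:330,::-1]; b=read_camera('side')['img'][100:250,330:530,::-1]
cv2.imwrite('pics/p1.png',np.hstack([cv2.resize(i,None,fx=2,fy=3,interpolation=cv2.INTER_CUBIC) if 0 else cv2.resize(i,(400,300),interpolation=cv2.INTER_CUBIC) for i in(a,b)]))
# projected ring of predicted foot in both crops
f=foot(); print((proj("scene",f)-[130,130])*2,(proj("side",f)-[330,100])*2+[400,0])
E
```

```text
d [ 0.0025 -0.0177  0.2685] r [ 0.0003 -0.0012 -0.0001] rows>=1.3
t 4.45 F [ 0.45  0.17 -2.06] q [ 0.26  0.2   0.3   1.94 -0.07  1.01  2.  ] gap 0.0537
[ 0.42628367 -0.3172385   0.1233125 ]
[[163.78747536 214.86425328]] [[586.58438019 113.96266168]]
```

View pics/p1.png

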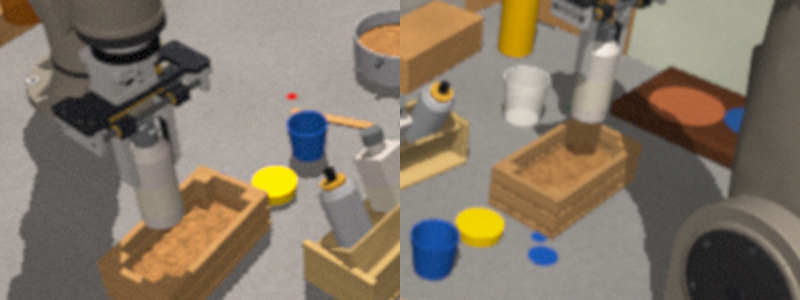

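The bottle hangs straight above the crate's −y half, with its foot at about (163,216) in the left view and (590,115) in the right. Both match the prediction. Lowering to 1 cm above the highest possible floor, then feeling for it.

>>> apply_moves(
  steps=[
    {"dx": 0.002,"dy": -0.018,"dz": 0.1,"rx": 0,"ry": 0,"rz": 0,"hand": 0.3},
    {"dx": 0.002,"dy": -0.018,"dz": 0.2,"rx": 0,"ry": 0,"rz": 0,"hand": 0.3},
    {"dx": 0.002,"dy": -0.018,"dz": 0.27,"rx": 0,"ry": 0,"rz": 0,"hand": 0.3},
    {"dx": 0.002,"dy": -0.018,"dz": 0.31,"rx": 0,"ry": 0,"rz": 0,"hand": 0.3},
    {"dx": 0.002,"dy": -0.018,"dz": 0.325,"rx": 0,"ry": 0,"rz": 0,"hand": 0.3},
    {"dx": 0.002,"dy": -0.018,"dz": 0.325,"rx": 0,"ry": 0,"rz": 0,"hand": 0.3},
    {"dx": 0.002,"dy": -0.018,"dz": 0.325,"rx": 0,"ry": 0,"rz": 0,"hand": 0.3},
  ],
)

```text
time_s: 5.13
tool_pos: [0.4276, -0.32, 0.336]
tool_rot: [[-0.988, 0.157, 0.0], [0.157, 0.988, 0.0], [-0.0, 0.0, -1.0]]
ft_force: [1.3, -0.6, -2.3]
finger_gap: 0.0537
grip_force: 20.0
```

>>> apply_moves(
  steps=[
    {"dx": 0,"dy": 0,"dz": 0.01,"rx": 0,"ry": 0,"rz": 0,"hand": 0.3},
    {"dx": 0,"dy": 0,"dz": 0.02,"rx": 0,"ry": 0,"rz": 0,"hand": 0.3},
    {"dx": 0,"dy": 0,"dz": 0.025,"rx": 0,"ry": 0,"rz": 0,"hand": 0.3},
    {"dx": 0,"dy": 0,"dz": 0.025,"rx": 0,"ry": 0,"rz": 0,"hand": 0.3},
    {"dx": 0,"dy": 0,"dz": 0.025,"rx": 0,"ry": 0,"rz": 0,"hand": 0.3},
  ],
)

```text
time_s: 5.55
tool_pos: [0.4272, -0.3202, 0.3302]
tool_rot: [[-0.988, 0.158, -0.001], [0.158, 0.988, 0.001], [0.001, 0.001, -1.0]]
ft_force: [-0.3, 0.2, -2.0]
finger_gap: 0.0538
grip_force: 20.0
```

>>> apply_moves(
  steps=[
    {"dx": 0,"dy": 0,"dz": 0.01,"rx": 0,"ry": 0,"rz": 0,"hand": 0.3},
    {"dx": 0,"dy": 0,"dz": 0.02,"rx": 0,"ry": 0,"rz": 0,"hand": 0.3},
    {"dx": 0,"dy": 0,"dz": 0.02,"rx": 0,"ry": 0,"rz": 0,"hand": 0.3},
  ],
)

```text
time_s: 5.8
tool_pos: [0.4271, -0.3201, 0.3257]
tool_rot: [[-0.988, 0.157, -0.001], [0.157, 0.988, 0.001], [0.001, 0.001, -1.0]]
ft_force: [0.2, 0.7, -3.3]
finger_gap: 0.054
grip_force: 20.0
```

>>> apply_moves(
  steps=[
    {"dx": 0,"dy": 0,"dz": 0.008,"rx": 0,"ry": 0,"rz": 0,"hand": 0.3},
    {"dx": 0,"dy": 0,"dz": 0.015,"rx": 0,"ry": 0,"rz": 0,"hand": 0.3},
    {"dx": 0,"dy": 0,"dz": 0.015,"rx": 0,"ry": 0,"rz": 0,"hand": 0.3},
  ],
)

```text
time_s: 6.05
tool_pos: [0.4271, -0.3201, 0.3228]
tool_rot: [[-0.988, 0.157, -0.001], [0.157, 0.988, 0.001], [0.001, 0.001, -1.0]]
ft_force: [-1.0, 0.2, -2.6]
finger_gap: 0.0539
grip_force: 20.0
```

>>> apply_moves(
  steps=[
    {"dx": 0,"dy": 0,"dz": 0.008,"rx": 0,"ry": 0,"rz": 0,"hand": 0.3},
    {"dx": 0,"dy": 0,"dz": 0.015,"rx": 0,"ry": 0,"rz": 0,"hand": 0.3},
    {"dx": 0,"dy": 0,"dz": 0.015,"rx": 0,"ry": 0,"rz": 0,"hand": 0.3},
  ],
)

```text
time_s: 6.3
tool_pos: [0.4271, -0.3201, 0.3198]
tool_rot: [[-0.988, 0.157, -0.001], [0.157, 0.988, 0.001], [0.001, 0.001, -1.0]]
ft_force: [-0.1, 0.1, -2.3]
finger_gap: 0.054
grip_force: 20.0
```

>>> apply_moves(
  steps=[
    {"dx": 0,"dy": 0,"dz": 0.008,"rx": 0,"ry": 0,"rz": 0,"hand": 0.3},
    {"dx": 0,"dy": 0,"dz": 0.015,"rx": 0,"ry": 0,"rz": 0,"hand": 0.3},
    {"dx": 0,"dy": 0,"dz": 0.015,"rx": 0,"ry": 0,"rz": 0,"hand": 0.3},
  ],
)

```text
time_s: 6.55
tool_pos: [0.4271, -0.3201, 0.3168]
tool_rot: [[-0.988, 0.157, -0.001], [0.157, 0.988, 0.001], [0.001, 0.001, -1.0]]
ft_force: [-0.2, -0.1, -3.2]
finger_gap: 0.0536
grip_force: 20.0
```

>>> apply_moves(
  steps=[
    {"dx": 0,"dy": 0,"dz": 0.008,"rx": 0,"ry": 0,"rz": 0,"hand": 0.3},
    {"dx": 0,"dy": 0,"dz": 0.015,"rx": 0,"ry": 0,"rz": 0,"hand": 0.3},
    {"dx": 0,"dy": 0,"dz": 0.015,"rx": 0,"ry": 0,"rz": 0,"hand": 0.3},
  ],
)

```text
time_s: 6.8
tool_pos: [0.4271, -0.3201, 0.3138]
tool_rot: [[-0.988, 0.157, -0.001], [0.157, 0.988, 0.001], [0.001, 0.001, -1.0]]
ft_force: [-0.1, 0.1, -2.7]
finger_gap: 0.0538
grip_force: 20.0
```

>>> apply_moves(
  steps=[
    {"dx": 0,"dy": 0,"dz": 0.008,"rx": 0,"ry": 0,"rz": 0,"hand": 0.3},
    {"dx": 0,"dy": 0,"dz": 0.015,"rx": 0,"ry": 0,"rz": 0,"hand": 0.3},
    {"dx": 0,"dy": 0,"dz": 0.015,"rx": 0,"ry": 0,"rz": 0,"hand": 0.3},
  ],
)

```text
time_s: 7.05
tool_pos: [0.4271, -0.3201, 0.3108]
tool_rot: [[-0.988, 0.157, -0.001], [0.157, 0.988, 0.001], [0.001, 0.001, -1.0]]
ft_force: [0.6, 0.1, -1.7]
finger_gap: 0.0541
grip_force: 20.0
```

>>> apply_moves(
  steps=[
    {"dx": 0,"dy": 0,"dz": 0.008,"rx": 0,"ry": 0,"rz": 0,"hand": 0.3},
    {"dx": 0,"dy": 0,"dz": 0.015,"rx": 0,"ry": 0,"rz": 0,"hand": 0.3},
    {"dx": 0,"dy": 0,"dz": 0.015,"rx": 0,"ry": 0,"rz": 0,"hand": 0.3},
  ],
)

```text
time_s: 7.3
tool_pos: [0.4271, -0.3201, 0.3078]
tool_rot: [[-0.988, 0.157, -0.001], [0.157, 0.988, 0.001], [0.001, 0.001, -1.0]]
ft_force: [0.1, -0.2, -2.0]
finger_gap: 0.0541
grip_force: 20.0
```

>>> apply_moves(
  steps=[
    {"dx": 0,"dy": 0,"dz": 0.008,"rx": 0,"ry": 0,"rz": 0,"hand": 0.3},
    {"dx": 0,"dy": 0,"dz": 0.015,"rx": 0,"ry": 0,"rz": 0,"hand": 0.3},
    {"dx": 0,"dy": 0,"dz": 0.015,"rx": 0,"ry": 0,"rz": 0,"hand": 0.3},
  ],
)

```text
time_s: 7.55
tool_pos: [0.4274, -0.3202, 0.3052]
tool_rot: [[-0.988, 0.157, -0.0], [0.157, 0.988, 0.0], [0.0, 0.0, -1.0]]
ft_force: [0.9, 1.3, 3.0]
finger_gap: 0.0537
grip_force: 20.0
```

Contact: Fz rose from −2 to +3 N at TCP z 0.305. Releasing there.

>>> apply_moves(
  steps=[
    {"dx": 0,"dy": 0,"dz": 0,"rx": 0,"ry": 0,"rz": 0,"hand": -0.2},
    {"dx": 0,"dy": 0,"dz": 0,"rx": 0,"ry": 0,"rz": 0,"hand": -0.5},
    {"dx": 0,"dy": 0,"dz": 0,"rx": 0,"ry": 0,"rz": 0,"hand": -0.5},
    {"dx": 0,"dy": 0,"dz": 0,"rx": 0,"ry": 0,"rz": 0,"hand": -0.5},
    {"dx": 0,"dy": 0,"dz": 0,"rx": 0,"ry": 0,"rz": 0,"hand": -0.5},
    {"dx": 0,"dy": 0,"dz": -0.1,"rx": 0,"ry": 0,"rz": 0,"hand": -0.5},
    {"dx": 0,"dy": 0,"dz": -0.3,"rx": 0,"ry": 0,"rz": 0,"hand": -0.5},
    {"dx": 0,"dy": 0,"dz": -0.5,"rx": 0,"ry": 0,"rz": 0,"hand": -0.5},
    {"dx": 0,"dy": 0,"dz": -0.7,"rx": 0,"ry": 0,"rz": 0,"hand": -0.5},
    {"dx": 0,"dy": 0,"dz": -0.8,"rx": 0,"ry": 0,"rz": 0,"hand": -0.7},
  ],
)

```text
time_s: 8.38
tool_pos: [0.4272, -0.3207, 0.4698]
tool_rot: [[-0.987, 0.158, 0.004], [0.158, 0.987, -0.001], [-0.004, -0.001, -1.0]]
ft_force: [0.3, -0.7, -0.4]
finger_gap: 0.0743
grip_force: 0.0
```

```bash
python3 -c "
from plan import *
go([.46,-.14,.46],RD)"
```

```text
d [-0.0191  0.9181  0.0483] r [-0.0002  0.0012  0.0006] rows>=4.4
t 8.3833 F [ 0.26 -0.74 -0.35] q [ 0.25  0.14  0.31  1.86 -0.05  1.15  1.98] gap 0.0743
```

>>> apply_moves(
  steps=[
    {"dx": -0.019,"dy": 0.2,"dz": 0.048,"rx": 0,"ry": 0,"rz": 0,"hand": -0.7},
    {"dx": -0.019,"dy": 0.4,"dz": 0.048,"rx": 0,"ry": 0,"rz": 0,"hand": -0.7},
    {"dx": -0.019,"dy": 0.6,"dz": 0.048,"rx": 0,"ry": 0,"rz": 0,"hand": -0.7},
    {"dx": -0.019,"dy": 0.8,"dz": 0.048,"rx": 0,"ry": 0,"rz": 0,"hand": -0.7},
    {"dx": -0.019,"dy": 0.918,"dz": 0.048,"rx": 0,"ry": 0,"rz": 0,"hand": -0.7},
  ],
)

```text
time_s: 8.8
tool_pos: [0.4601, -0.1357, 0.4557]
tool_rot: [[-0.988, 0.155, -0.0], [0.155, 0.988, 0.001], [0.0, 0.001, -1.0]]
ft_force: [0.7, -0.1, 0.4]
finger_gap: 0.0796
grip_force: 0.0
```

```bash
python3 -c "
from plan import *
go(caps['R2']+.2804*u,RL)"
```

```text
d [-0.0461  0.8934  0.1874] r [ 0.0008 -0.1434  0.0016] rows>=4.4
t 8.8 F [ 0.68 -0.14  0.38] q [ 0.02  0.05  0.14  1.97 -0.01  1.12  1.58] gap 0.0796
```

>>> apply_moves(
  steps=[
    {"dx": -0.046,"dy": 0.2,"dz": 0.05,"rx": 0,"ry": -0.04,"rz": 0.001,"hand": -0.7},
    {"dx": -0.046,"dy": 0.4,"dz": 0.1,"rx": 0,"ry": -0.08,"rz": 0.001,"hand": -0.7},
    {"dx": -0.046,"dy": 0.6,"dz": 0.15,"rx": 0,"ry": -0.12,"rz": 0.001,"hand": -0.7},
    {"dx": -0.046,"dy": 0.8,"dz": 0.187,"rx": 0.001,"ry": -0.143,"rz": 0.0016,"hand": -0.7},
    {"dx": -0.046,"dy": 0.893,"dz": 0.187,"rx": 0.001,"ry": -0.143,"rz": 0.0016,"hand": -0.7},
    {"dx": -0.046,"dy": 0.893,"dz": 0.187,"rx": 0.001,"ry": -0.143,"rz": 0.0016,"hand": -0.7},
  ],
)

```text
time_s: 9.3
tool_pos: [0.4969, 0.0404, 0.418]
tool_rot: [[-0.89, 0.156, 0.429], [0.141, 0.988, -0.069], [-0.435, -0.001, -0.901]]
ft_force: [0.4, 0.7, -0.3]
finger_gap: 0.0801
grip_force: 0.0
```

```bash
python3 -c "
from plan import *
go(caps['R2']+.1304*u,RL)"
```

```text
d [-0.0016 -0.0056  0.7477] r [ 0.0003 -0.0002  0.0011] rows>=3.6
t 9.3 F [ 0.39  0.67 -0.31] q [-0.21  0.02 -0.07  2.13  0.33  0.6   0.91] gap 0.0801
```

>>> apply_moves(
  newtons=20,
  steps=[
    {"dx": 0.003,"dy": -0.006,"dz": 0.2,"rx": 0,"ry": 0,"rz": 0.001,"hand": -0.7},
    {"dx": 0.003,"dy": -0.006,"dz": 0.4,"rx": 0,"ry": 0,"rz": 0.001,"hand": -0.7},
    {"dx": 0.003,"dy": -0.006,"dz": 0.57,"rx": 0,"ry": 0,"rz": 0.001,"hand": -0.7},
    {"dx": 0.003,"dy": -0.006,"dz": 0.7,"rx": 0,"ry": 0,"rz": 0.001,"hand": -0.7},
    {"dx": 0.003,"dy": -0.006,"dz": 0.748,"rx": 0,"ry": 0,"rz": 0.001,"hand": -0.6},
    {"dx": 0.003,"dy": -0.006,"dz": 0.748,"rx": 0,"ry": 0,"rz": 0.001,"hand": 0},
    {"dx": 0.003,"dy": -0.006,"dz": 0.748,"rx": 0,"ry": 0,"rz": 0.001,"hand": 0.3},
    {"dx": 0.003,"dy": -0.006,"dz": 0.748,"rx": 0,"ry": 0,"rz": 0.001,"hand": 0.3},
    {"dx": 0.003,"dy": -0.006,"dz": 0.748,"rx": 0,"ry": 0,"rz": 0.001,"hand": 0.3},
    {"dx": 0.003,"dy": -0.006,"dz": 0.748,"rx": 0,"ry": 0,"rz": 0.001,"hand": 0.3},
  ],
)

```text
time_s: 10.13
tool_pos: [0.5604, 0.0236, 0.2849]
tool_rot: [[-0.888, 0.166, 0.43], [0.15, 0.986, -0.071], [-0.436, 0.001, -0.9]]
ft_force: [-1.9, -0.5, 6.0]
finger_gap: 0.0542
grip_force: 19.9
```

>>> apply_moves(
  steps=[
    {"dx": 0,"dy": 0,"dz": 0,"rx": 0,"ry": 0,"rz": 0,"hand": 0.3},
    {"dx": 0,"dy": 0,"dz": 0,"rx": 0,"ry": 0,"rz": 0,"hand": 0.3},
    {"dx": 0,"dy": 0,"dz": 0,"rx": 0,"ry": 0,"rz": 0,"hand": 0.3},
  ],
)

```text
time_s: 10.38
tool_pos: [0.5606, 0.0237, 0.2849]
tool_rot: [[-0.887, 0.166, 0.43], [0.149, 0.986, -0.071], [-0.436, 0.001, -0.9]]
ft_force: [-2.6, 1.5, 9.7]
finger_gap: 0.054
grip_force: 19.9
```

>>> apply_moves(
  steps=[
    {"dx": 0,"dy": 0,"dz": -0.04,"rx": 0,"ry": 0,"rz": 0,"hand": 0.3},
    {"dx": 0,"dy": 0,"dz": -0.12,"rx": 0,"ry": 0,"rz": 0,"hand": 0.3},
    {"dx": 0,"dy": 0,"dz": -0.24,"rx": 0,"ry": 0,"rz": 0,"hand": 0.3},
    {"dx": 0,"dy": 0,"dz": -0.4,"rx": 0,"ry": 0,"rz": 0,"hand": 0.3},
    {"dx": 0,"dy": 0,"dz": -0.6,"rx": 0,"ry": 0,"rz": 0,"hand": 0.3},
    {"dx": 0,"dy": 0,"dz": -0.75,"rx": 0,"ry": 0,"rz": 0,"hand": 0.3},
    {"dx": 0,"dy": 0,"dz": -0.8,"rx": 0,"ry": 0,"rz": 0,"hand": 0.3},
  ],
)

```text
time_s: 10.97
tool_pos: [0.4903, 0.0353, 0.4319]
tool_rot: [[-0.887, 0.165, 0.432], [0.149, 0.986, -0.071], [-0.438, 0.002, -0.899]]
ft_force: [1.2, 0.1, -1.7]
finger_gap: 0.0537
grip_force: 19.9
```

```bash
python3 -c "
from plan import *
go([.46,.02,.48],RD)
go([.45,-.12,.48],RD)"
```

```text
d [ 0.0178 -0.1001 -0.2763] r [ 0.0002  0.1442 -0.0018] rows>=3.6
t 10.9667 F [ 1.24  0.07 -1.7 ] q [-0.18 -0.   -0.08  2.12  0.31  0.63  0.92] gap 0.0537
d [-0.0425 -0.7987 -0.2484] r [ 0.0002  0.1442 -0.0018] rows>=4.0
t 10.9667 F [ 1.24  0.07 -1.7 ] q [-0.18 -0.   -0.08  2.12  0.31  0.63  0.92] gap 0.0537
```

>>> apply_moves(
  steps=[
    {"dx": 0.018,"dy": 0,"dz": -0.18,"rx": 0,"ry": 0.05,"rz": 0,"hand": 0.3},
    {"dx": 0.018,"dy": -0.05,"dz": -0.276,"rx": 0,"ry": 0.1,"rz": 0,"hand": 0.3},
    {"dx": 0.018,"dy": -0.2,"dz": -0.276,"rx": 0,"ry": 0.144,"rz": -0.002,"hand": 0.3},
    {"dx": 0,"dy": -0.4,"dz": -0.26,"rx": 0,"ry": 0.144,"rz": -0.002,"hand": 0.3},
    {"dx": -0.02,"dy": -0.6,"dz": -0.25,"rx": 0,"ry": 0.144,"rz": -0.002,"hand": 0.3},
    {"dx": -0.043,"dy": -0.8,"dz": -0.248,"rx": 0,"ry": 0.144,"rz": -0.002,"hand": 0.3},
    {"dx": -0.043,"dy": -0.8,"dz": -0.248,"rx": 0,"ry": 0.144,"rz": -0.002,"hand": 0.3},
  ],
)

```text
time_s: 11.55
tool_pos: [0.4504, -0.1274, 0.4758]
tool_rot: [[-0.986, 0.167, -0.005], [0.167, 0.986, -0.002], [0.004, -0.003, -1.0]]
ft_force: [-0.6, 0.3, -2.6]
finger_gap: 0.0538
grip_force: 20.0
```

```bash
python3 -c "
from plan import *
go([.426,-.229,.45],RD);go([.426,-.229,.33],RD)"
```

```text
d [ 0.0345 -0.521   0.1306] r [-0.001  -0.0013 -0.0024] rows>=2.6
t 11.55 F [-0.62  0.28 -2.55] q [0.01 0.01 0.13 1.97 0.   1.17 1.54] gap 0.0538
d [ 0.032  -0.519   0.7306] r [-0.001  -0.0013 -0.0024] rows>=4.3
t 11.55 F [-0.62  0.28 -2.55] q [0.01 0.01 0.13 1.97 0.   1.17 1.54] gap 0.0538
```

>>> apply_moves(
  steps=[
    {"dx": 0.034,"dy": -0.2,"dz": 0.03,"rx": -0.001,"ry": -0.001,"rz": -0.002,"hand": 0.3},
    {"dx": 0.034,"dy": -0.4,"dz": 0.08,"rx": -0.001,"ry": -0.001,"rz": -0.002,"hand": 0.3},
    {"dx": 0.034,"dy": -0.52,"dz": 0.16,"rx": -0.001,"ry": -0.001,"rz": -0.002,"hand": 0.3},
    {"dx": 0.033,"dy": -0.52,"dz": 0.3,"rx": -0.001,"ry": -0.001,"rz": -0.002,"hand": 0.3},
    {"dx": 0.033,"dy": -0.52,"dz": 0.45,"rx": -0.001,"ry": -0.001,"rz": -0.002,"hand": 0.3},
    {"dx": 0.033,"dy": -0.52,"dz": 0.58,"rx": -0.001,"ry": -0.001,"rz": -0.002,"hand": 0.3},
    {"dx": 0.033,"dy": -0.52,"dz": 0.68,"rx": -0.001,"ry": -0.001,"rz": -0.002,"hand": 0.3},
    {"dx": 0.033,"dy": -0.52,"dz": 0.73,"rx": -0.001,"ry": -0.001,"rz": -0.002,"hand": 0.3},
    {"dx": 0.033,"dy": -0.52,"dz": 0.73,"rx": -0.001,"ry": -0.001,"rz": -0.002,"hand": 0.3},
    {"dx": 0.033,"dy": -0.52,"dz": 0.73,"rx": -0.001,"ry": -0.001,"rz": -0.002,"hand": 0.3},
  ],
)

```text
time_s: 12.38
tool_pos: [0.4281, -0.2222, 0.3303]
tool_rot: [[-0.988, 0.154, -0.001], [0.154, 0.988, 0.002], [0.001, 0.002, -1.0]]
ft_force: [0.1, -0.1, -2.1]
finger_gap: 0.0535
grip_force: 20.0
```

>>> apply_moves(
  steps=[
    {"dx": 0,"dy": 0,"dz": 0.02,"rx": 0,"ry": 0,"rz": 0,"hand": 0.3},
    {"dx": 0,"dy": 0,"dz": 0.04,"rx": 0,"ry": 0,"rz": 0,"hand": 0.3},
    {"dx": 0,"dy": 0,"dz": 0.06,"rx": 0,"ry": 0,"rz": 0,"hand": 0.3},
    {"dx": 0,"dy": 0,"dz": 0.075,"rx": 0,"ry": 0,"rz": 0,"hand": 0.3},
    {"dx": 0,"dy": 0,"dz": 0.08,"rx": 0,"ry": 0,"rz": 0,"hand": 0.3},
    {"dx": 0,"dy": 0,"dz": 0.08,"rx": 0,"ry": 0,"rz": 0,"hand": 0.3},
    {"dx": 0,"dy": 0,"dz": 0.08,"rx": 0,"ry": 0,"rz": 0,"hand": 0.3},
  ],
)

```text
time_s: 12.97
tool_pos: [0.4281, -0.2222, 0.3141]
tool_rot: [[-0.988, 0.154, -0.0], [0.154, 0.988, 0.002], [0.001, 0.002, -1.0]]
ft_force: [-0.4, 0.3, -3.3]
finger_gap: 0.0537
grip_force: 20.0
```

>>> apply_moves(
  steps=[
    {"dx": 0,"dy": 0,"dz": 0.01,"rx": 0,"ry": 0,"rz": 0,"hand": 0.3},
    {"dx": 0,"dy": 0,"dz": 0.02,"rx": 0,"ry": 0,"rz": 0,"hand": 0.3},
    {"dx": 0,"dy": 0,"dz": 0.02,"rx": 0,"ry": 0,"rz": 0,"hand": 0.3},
  ],
)

```text
time_s: 13.22
tool_pos: [0.428, -0.2221, 0.3097]
tool_rot: [[-0.988, 0.154, -0.001], [0.154, 0.988, 0.002], [0.001, 0.002, -1.0]]
ft_force: [0.5, 0.4, -3.5]
finger_gap: 0.0538
grip_force: 20.0
```

>>> apply_moves(
  steps=[
    {"dx": 0,"dy": 0,"dz": 0.008,"rx": 0,"ry": 0,"rz": 0,"hand": 0.3},
    {"dx": 0,"dy": 0,"dz": 0.015,"rx": 0,"ry": 0,"rz": 0,"hand": 0.3},
    {"dx": 0,"dy": 0,"dz": 0.015,"rx": 0,"ry": 0,"rz": 0,"hand": 0.3},
  ],
)

```text
time_s: 13.47
tool_pos: [0.428, -0.2221, 0.3067]
tool_rot: [[-0.988, 0.154, -0.001], [0.154, 0.988, 0.002], [0.001, 0.002, -1.0]]
ft_force: [-0.5, 0.2, -1.7]
finger_gap: 0.0539
grip_force: 20.0
```

>>> apply_moves(
  steps=[
    {"dx": 0,"dy": 0,"dz": 0.005,"rx": 0,"ry": 0,"rz": 0,"hand": 0.3},
    {"dx": 0,"dy": 0,"dz": 0.01,"rx": 0,"ry": 0,"rz": 0,"hand": 0.3},
    {"dx": 0,"dy": 0,"dz": 0.01,"rx": 0,"ry": 0,"rz": 0,"hand": 0.3},
  ],
)

```text
time_s: 13.72
tool_pos: [0.4282, -0.2222, 0.305]
tool_rot: [[-0.988, 0.153, -0.0], [0.153, 0.988, 0.002], [0.0, 0.002, -1.0]]
ft_force: [0.2, 0.5, 1.2]
finger_gap: 0.0539
grip_force: 20.0
```

Contact again at TCP z 0.305 (+1.2 N). Releasing.

>>> apply_moves(
  steps=[
    {"dx": 0,"dy": 0,"dz": 0,"rx": 0,"ry": 0,"rz": 0,"hand": -0.2},
    {"dx": 0,"dy": 0,"dz": 0,"rx": 0,"ry": 0,"rz": 0,"hand": -0.5},
    {"dx": 0,"dy": 0,"dz": 0,"rx": 0,"ry": 0,"rz": 0,"hand": -0.5},
    {"dx": 0,"dy": 0,"dz": 0,"rx": 0,"ry": 0,"rz": 0,"hand": -0.5},
    {"dx": 0,"dy": 0,"dz": 0,"rx": 0,"ry": 0,"rz": 0,"hand": -0.5},
    {"dx": 0,"dy": 0,"dz": -0.1,"rx": 0,"ry": 0,"rz": 0,"hand": -0.5},
    {"dx": 0,"dy": 0,"dz": -0.3,"rx": 0,"ry": 0,"rz": 0,"hand": -0.5},
    {"dx": 0,"dy": 0,"dz": -0.5,"rx": 0,"ry": 0,"rz": 0,"hand": -0.5},
    {"dx": 0,"dy": 0,"dz": -0.7,"rx": 0,"ry": 0,"rz": 0,"hand": -0.5},
    {"dx": 0,"dy": 0,"dz": -0.8,"rx": 0,"ry": 0,"rz": 0,"hand": -0.7},
  ],
)

```text
time_s: 14.55
tool_pos: [0.4282, -0.2228, 0.4696]
tool_rot: [[-0.988, 0.154, 0.004], [0.154, 0.988, 0.001], [-0.004, 0.001, -1.0]]
ft_force: [0.1, 0.0, -0.2]
finger_gap: 0.0744
grip_force: 0.0
```

```bash
python3 -c "
from plan import *
go(caps['SQ']+.2804*u+.003*yr,RL)"
```

```text
d [-0.1335  0.8887  0.2637] r [ 0.0008 -0.142   0.0018] rows>=4.5
t 14.55 F [ 0.08  0.05 -0.19] q [ 0.11  0.04  0.24  1.95 -0.01  1.14  1.78] gap 0.0744
```

>>> apply_moves(
  steps=[
    {"dx": -0.134,"dy": 0.2,"dz": 0,"rx": 0,"ry": -0.02,"rz": 0,"hand": -0.7},
    {"dx": -0.134,"dy": 0.4,"dz": 0.05,"rx": 0,"ry": -0.06,"rz": 0,"hand": -0.7},
    {"dx": -0.134,"dy": 0.6,"dz": 0.13,"rx": 0,"ry": -0.1,"rz": 0,"hand": -0.7},
    {"dx": -0.134,"dy": 0.8,"dz": 0.2,"rx": 0.001,"ry": -0.142,"rz": 0.002,"hand": -0.7},
    {"dx": -0.134,"dy": 0.889,"dz": 0.264,"rx": 0.001,"ry": -0.142,"rz": 0.002,"hand": -0.7},
    {"dx": -0.134,"dy": 0.889,"dz": 0.264,"rx": 0.001,"ry": -0.142,"rz": 0.002,"hand": -0.7},
    {"dx": -0.134,"dy": 0.889,"dz": 0.264,"rx": 0.001,"ry": -0.142,"rz": 0.002,"hand": -0.7},
  ],
)

```text
time_s: 15.13
tool_pos: [0.4817, -0.0495, 0.4119]
tool_rot: [[-0.892, 0.157, 0.424], [0.142, 0.988, -0.068], [-0.429, -0.0, -0.903]]
ft_force: [1.1, -1.2, 0.1]
finger_gap: 0.0798
grip_force: 0.0
```

```bash
python3 - <<'E'
from plan import *
from rig import read_camera
import cv2
go(caps['SQ']+.1304*u+.003*yr,RL)
w=read_camera('wrist')['img'][:,:,::-1]; a=read_camera('scene')['img'][150:300,150:390,::-1]
cv2.imwrite('pics/p2.png',np.vstack([w[60:340],cv2.resize(a,(512,320),interpolation=cv2.INTER_CUBIC).copy() if 0 else cv2.copyMakeBorder(cv2.resize(a,(480,300),interpolation=cv2.INTER_CUBIC),0,0,0,160,cv2.BORDER_CONSTANT)]))
E
```

```text
d [-0.0197 -0.0089  0.7277] r [ 0.0002 -0.002   0.0008] rows>=3.5
t 15.1333 F [ 1.07 -1.21  0.13] q [-0.09 -0.    0.02  2.17  0.18  0.55  1.21] gap 0.0798
```

View pics/p2.png

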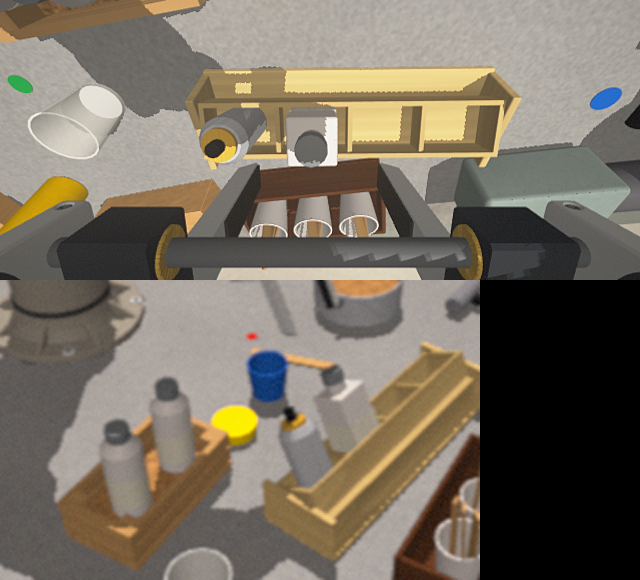

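Both round bottles stand upright in the crate. The square one sits square to the rack with its cap at (312,208) in the wrist frame, and the fingers will clear the spray can. Grasping it now.

>>> apply_moves(
  newtons=20,
  steps=[
    {"dx": -0.018,"dy": -0.02,"dz": 0.2,"rx": 0,"ry": -0.002,"rz": 0.001,"hand": -0.7},
    {"dx": -0.018,"dy": -0.02,"dz": 0.4,"rx": 0,"ry": -0.002,"rz": 0.001,"hand": -0.7},
    {"dx": -0.018,"dy": -0.02,"dz": 0.55,"rx": 0,"ry": -0.002,"rz": 0.001,"hand": -0.7},
    {"dx": -0.018,"dy": -0.02,"dz": 0.67,"rx": 0,"ry": -0.002,"rz": 0.001,"hand": -0.7},
    {"dx": -0.018,"dy": -0.02,"dz": 0.727,"rx": 0,"ry": -0.002,"rz": 0.001,"hand": -0.6},
    {"dx": -0.018,"dy": -0.02,"dz": 0.727,"rx": 0,"ry": -0.002,"rz": 0.001,"hand": 0},
    {"dx": -0.018,"dy": -0.02,"dz": 0.727,"rx": 0,"ry": -0.002,"rz": 0.001,"hand": 0.3},
    {"dx": -0.018,"dy": -0.02,"dz": 0.727,"rx": 0,"ry": -0.002,"rz": 0.001,"hand": 0.3},
    {"dx": -0.018,"dy": -0.02,"dz": 0.727,"rx": 0,"ry": -0.002,"rz": 0.001,"hand": 0.3},
    {"dx": -0.018,"dy": -0.02,"dz": 0.727,"rx": 0,"ry": -0.002,"rz": 0.001,"hand": 0.3},
  ],
)

```text
time_s: 16.07
tool_pos: [0.5464, -0.0656, 0.2845]
tool_rot: [[-0.886, 0.163, 0.433], [0.148, 0.987, -0.07], [-0.439, 0.002, -0.899]]
ft_force: [-4.5, -2.1, 9.4]
finger_gap: 0.0541
grip_force: 19.9
```

>>> apply_moves(
  steps=[
    {"dx": 0,"dy": 0,"dz": 0,"rx": 0,"ry": 0,"rz": 0,"hand": 0.3},
    {"dx": 0,"dy": 0,"dz": 0,"rx": 0,"ry": 0,"rz": 0,"hand": 0.3},
    {"dx": 0,"dy": 0,"dz": 0,"rx": 0,"ry": 0,"rz": 0,"hand": 0.3},
  ],
)

```text
time_s: 16.32
tool_pos: [0.5464, -0.0656, 0.2844]
tool_rot: [[-0.886, 0.163, 0.433], [0.148, 0.987, -0.07], [-0.439, 0.002, -0.899]]
ft_force: [-6.2, -0.7, 11.1]
finger_gap: 0.054
grip_force: 19.9
```

>>> apply_moves(
  steps=[
    {"dx": 0,"dy": 0,"dz": -0.04,"rx": 0,"ry": 0,"rz": 0,"hand": 0.3},
    {"dx": 0,"dy": 0,"dz": -0.12,"rx": 0,"ry": 0,"rz": 0,"hand": 0.3},
    {"dx": 0,"dy": 0,"dz": -0.24,"rx": 0,"ry": 0,"rz": 0,"hand": 0.3},
    {"dx": 0,"dy": 0,"dz": -0.4,"rx": 0,"ry": 0,"rz": 0,"hand": 0.3},
    {"dx": 0,"dy": 0,"dz": -0.6,"rx": 0,"ry": 0,"rz": 0,"hand": 0.3},
    {"dx": 0,"dy": 0,"dz": -0.75,"rx": 0,"ry": 0,"rz": 0,"hand": 0.3},
    {"dx": 0,"dy": 0,"dz": -0.8,"rx": 0,"ry": 0,"rz": 0,"hand": 0.3},
  ],
)

```text
time_s: 16.9
tool_pos: [0.4758, -0.0539, 0.4313]
tool_rot: [[-0.885, 0.163, 0.435], [0.147, 0.987, -0.069], [-0.441, 0.003, -0.898]]
ft_force: [1.3, 0.1, -1.2]
finger_gap: 0.0539
grip_force: 20.0
```

```bash
python3 - <<'E'
from plan import *
go([.45,-.05,.48],RD)
go([.45,.12,.48],RD)
# pan floor estimate from the far edge of the cork in the side view crop (u 138, v 380)
for v in (377,380,383):
  for z in (.02,.03,.04,.048):
    p=plane("side",c2(138,v),z); print(v,z,np.hypot(*(p[:2]-[.441,.3145])).round(4))
E
```

```text
d [ 0.0098 -0.001  -0.2761] r [ 0.0006  0.1453 -0.0011] rows>=3.7
t 16.9 F [ 1.3   0.11 -1.25] q [-0.07 -0.04  0.02  2.16  0.17  0.58  1.23] gap 0.0539
d [ 0.135   0.8376 -0.335 ] r [ 0.0006  0.1453 -0.0011] rows>=4.4
t 16.9 F [ 1.3   0.11 -1.25] q [-0.07 -0.04  0.02  2.16  0.17  0.58  1.23] gap 0.0539
377 0.02 0.1036
377 0.03 0.0931
377 0.04 0.0827
377 0.048 0.0743
380 0.02 0.0999
380 0.03 0.0895
380 0.04 0.0791
380 0.048 0.0708
383 0.02 0.0962
383 0.03 0.0859
383 0.04 0.0755
383 0.048 0.0672
```

>>> apply_moves(
  steps=[
    {"dx": 0.01,"dy": 0,"dz": -0.18,"rx": 0,"ry": 0.05,"rz": 0,"hand": 0.3},
    {"dx": 0.03,"dy": 0.05,"dz": -0.28,"rx": 0,"ry": 0.1,"rz": 0,"hand": 0.3},
    {"dx": 0.06,"dy": 0.2,"dz": -0.3,"rx": 0,"ry": 0.145,"rz": -0.001,"hand": 0.3},
    {"dx": 0.1,"dy": 0.4,"dz": -0.32,"rx": 0,"ry": 0.145,"rz": -0.001,"hand": 0.3},
    {"dx": 0.12,"dy": 0.6,"dz": -0.33,"rx": 0,"ry": 0.145,"rz": -0.001,"hand": 0.3},
    {"dx": 0.135,"dy": 0.8,"dz": -0.335,"rx": 0,"ry": 0.145,"rz": -0.001,"hand": 0.3},
    {"dx": 0.135,"dy": 0.838,"dz": -0.335,"rx": 0,"ry": 0.145,"rz": -0.001,"hand": 0.3},
  ],
)

```text
time_s: 17.48
tool_pos: [0.4513, 0.1259, 0.4753]
tool_rot: [[-0.988, 0.154, -0.004], [0.154, 0.988, 0.003], [0.004, 0.002, -1.0]]
ft_force: [-0.5, 0.4, -1.4]
finger_gap: 0.0536
grip_force: 20.0
```

```bash
python3 -c "
from plan import *
go([.441,.3145,.44],RD)"
```

```text
d [0.1951 0.9233 0.1795] r [ 0.0007 -0.0014  0.0019] rows>=4.6
t 17.4833 F [-0.55  0.43 -1.4 ] q [-0.26  0.03 -0.16  1.95  0.    1.16  1.01] gap 0.0536
```

>>> apply_moves(
  steps=[
    {"dx": 0.04,"dy": 0.2,"dz": 0,"rx": 0,"ry": -0.001,"rz": 0.002,"hand": 0.3},
    {"dx": 0.08,"dy": 0.4,"dz": 0.05,"rx": 0,"ry": -0.001,"rz": 0.002,"hand": 0.3},
    {"dx": 0.13,"dy": 0.6,"dz": 0.1,"rx": 0,"ry": -0.001,"rz": 0.002,"hand": 0.3},
    {"dx": 0.17,"dy": 0.8,"dz": 0.15,"rx": 0,"ry": -0.001,"rz": 0.002,"hand": 0.3},
    {"dx": 0.195,"dy": 0.923,"dz": 0.25,"rx": 0,"ry": -0.001,"rz": 0.002,"hand": 0.3},
    {"dx": 0.195,"dy": 0.923,"dz": 0.35,"rx": 0,"ry": -0.001,"rz": 0.002,"hand": 0.3},
    {"dx": 0.195,"dy": 0.923,"dz": 0.38,"rx": 0,"ry": -0.001,"rz": 0.002,"hand": 0.3},
    {"dx": 0.195,"dy": 0.923,"dz": 0.38,"rx": 0,"ry": -0.001,"rz": 0.002,"hand": 0.3},
  ],
)

```text
time_s: 18.15
tool_pos: [0.4423, 0.3078, 0.3981]
tool_rot: [[-0.986, 0.166, -0.003], [0.166, 0.986, -0.002], [0.003, -0.002, -1.0]]
ft_force: [-0.2, -0.9, -2.9]
finger_gap: 0.0535
grip_force: 20.0
```

```bash
python3 - <<'E'
from plan import *
from rig import read_camera
import cv2
go([.441,.3145,.331],RD); f=foot(); print(f)
a=read_camera('side')['img'][130:330,190:340,::-1]; cv2.imwrite('pics/p3.png',cv2.resize(a,(450,600),interpolation=cv2.INTER_CUBIC))
print((proj("side",f)-[190,130])*3)
E
```

```text
d [0.0107 0.0328 0.3355] r [-0.0007 -0.001  -0.002 ] rows>=1.6
t 18.15 F [-0.16 -0.86 -2.92] q [-0.47  0.23 -0.3   1.9   0.08  1.03  0.6 ] gap 0.0535
[0.4413196  0.30735873 0.12270844]
[[200.45609525 368.13712235]]
```

View pics/p3.png

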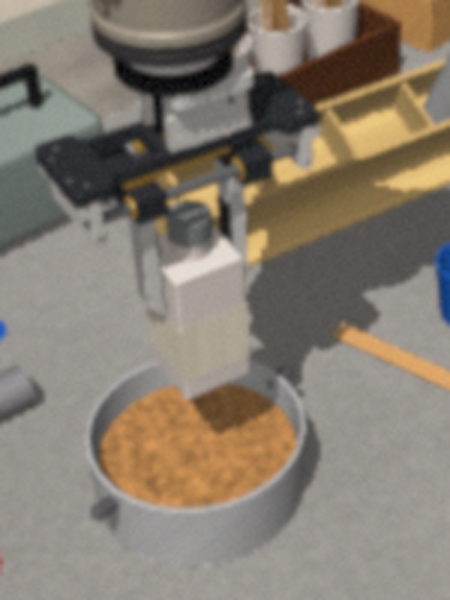

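The square bottle hangs upright and straight, its foot at about (200,370) and heading for the middle of the pan. Lowering it to 1 cm above the highest possible floor, then feeling.

>>> apply_moves(
  steps=[
    {"dx": 0.01,"dy": 0.033,"dz": 0.1,"rx": -0.001,"ry": -0.001,"rz": -0.002,"hand": 0.3},
    {"dx": 0.01,"dy": 0.033,"dz": 0.2,"rx": -0.001,"ry": -0.001,"rz": -0.002,"hand": 0.3},
    {"dx": 0.01,"dy": 0.033,"dz": 0.27,"rx": -0.001,"ry": -0.001,"rz": -0.002,"hand": 0.3},
    {"dx": 0.01,"dy": 0.033,"dz": 0.31,"rx": -0.001,"ry": -0.001,"rz": -0.002,"hand": 0.3},
    {"dx": 0.01,"dy": 0.033,"dz": 0.335,"rx": -0.001,"ry": -0.001,"rz": -0.002,"hand": 0.3},
    {"dx": 0.01,"dy": 0.033,"dz": 0.335,"rx": -0.001,"ry": -0.001,"rz": -0.002,"hand": 0.3},
    {"dx": 0.01,"dy": 0.033,"dz": 0.335,"rx": -0.001,"ry": -0.001,"rz": -0.002,"hand": 0.3},
  ],
)

```text
time_s: 18.78
tool_pos: [0.4421, 0.3153, 0.3338]
tool_rot: [[-0.987, 0.161, 0.004], [0.161, 0.987, 0.004], [-0.003, 0.005, -1.0]]
ft_force: [-0.0, -0.2, -2.1]
finger_gap: 0.054
grip_force: 20.0
```

>>> apply_moves(
  steps=[
    {"dx": 0,"dy": 0,"dz": 0.01,"rx": 0,"ry": 0,"rz": 0,"hand": 0.3},
    {"dx": 0,"dy": 0,"dz": 0.02,"rx": 0,"ry": 0,"rz": 0,"hand": 0.3},
    {"dx": 0,"dy": 0,"dz": 0.02,"rx": 0,"ry": 0,"rz": 0,"hand": 0.3},
  ],
)

```text
time_s: 19.03
tool_pos: [0.4418, 0.3154, 0.329]
tool_rot: [[-0.987, 0.16, 0.003], [0.16, 0.987, 0.004], [-0.003, 0.004, -1.0]]
ft_force: [-0.3, 0.5, -2.1]
finger_gap: 0.0539
grip_force: 20.0
```

>>> apply_moves(
  steps=[
    {"dx": 0,"dy": 0,"dz": 0.008,"rx": 0,"ry": 0,"rz": 0,"hand": 0.3},
    {"dx": 0,"dy": 0,"dz": 0.015,"rx": 0,"ry": 0,"rz": 0,"hand": 0.3},
    {"dx": 0,"dy": 0,"dz": 0.015,"rx": 0,"ry": 0,"rz": 0,"hand": 0.3},
  ],
)

```text
time_s: 19.28
tool_pos: [0.4417, 0.3154, 0.3256]
tool_rot: [[-0.987, 0.16, 0.003], [0.16, 0.987, 0.003], [-0.002, 0.004, -1.0]]
ft_force: [-0.6, -0.7, -2.9]
finger_gap: 0.0538
grip_force: 20.0
```

>>> apply_moves(
  steps=[
    {"dx": 0,"dy": 0,"dz": 0.008,"rx": 0,"ry": 0,"rz": 0,"hand": 0.3},
    {"dx": 0,"dy": 0,"dz": 0.015,"rx": 0,"ry": 0,"rz": 0,"hand": 0.3},
    {"dx": 0,"dy": 0,"dz": 0.015,"rx": 0,"ry": 0,"rz": 0,"hand": 0.3},
  ],
)

```text
time_s: 19.53
tool_pos: [0.4417, 0.3154, 0.3225]
tool_rot: [[-0.987, 0.16, 0.003], [0.16, 0.987, 0.003], [-0.002, 0.004, -1.0]]
ft_force: [-0.5, 0.1, -3.1]
finger_gap: 0.0542
grip_force: 20.0
```

>>> apply_moves(
  steps=[
    {"dx": 0,"dy": 0,"dz": 0.008,"rx": 0,"ry": 0,"rz": 0,"hand": 0.3},
    {"dx": 0,"dy": 0,"dz": 0.015,"rx": 0,"ry": 0,"rz": 0,"hand": 0.3},
    {"dx": 0,"dy": 0,"dz": 0.015,"rx": 0,"ry": 0,"rz": 0,"hand": 0.3},
  ],
)

```text
time_s: 19.78
tool_pos: [0.4417, 0.3154, 0.3195]
tool_rot: [[-0.987, 0.16, 0.003], [0.16, 0.987, 0.003], [-0.002, 0.004, -1.0]]
ft_force: [-0.2, -0.3, -3.3]
finger_gap: 0.0537
grip_force: 20.0
```

>>> apply_moves(
  steps=[
    {"dx": 0,"dy": 0,"dz": 0.008,"rx": 0,"ry": 0,"rz": 0,"hand": 0.3},
    {"dx": 0,"dy": 0,"dz": 0.015,"rx": 0,"ry": 0,"rz": 0,"hand": 0.3},
    {"dx": 0,"dy": 0,"dz": 0.015,"rx": 0,"ry": 0,"rz": 0,"hand": 0.3},
  ],
)

```text
time_s: 20.03
tool_pos: [0.4417, 0.3154, 0.3166]
tool_rot: [[-0.987, 0.16, 0.003], [0.16, 0.987, 0.003], [-0.002, 0.004, -1.0]]
ft_force: [1.1, -0.1, -2.5]
finger_gap: 0.054
grip_force: 20.0
```

>>> apply_moves(
  steps=[
    {"dx": 0,"dy": 0,"dz": 0.008,"rx": 0,"ry": 0,"rz": 0,"hand": 0.3},
    {"dx": 0,"dy": 0,"dz": 0.015,"rx": 0,"ry": 0,"rz": 0,"hand": 0.3},
    {"dx": 0,"dy": 0,"dz": 0.015,"rx": 0,"ry": 0,"rz": 0,"hand": 0.3},
  ],
)

```text
time_s: 20.28
tool_pos: [0.4417, 0.3154, 0.3135]
tool_rot: [[-0.987, 0.16, 0.003], [0.16, 0.987, 0.003], [-0.002, 0.004, -1.0]]
ft_force: [-0.9, -0.1, -2.5]
finger_gap: 0.0542
grip_force: 20.0
```

>>> apply_moves(
  steps=[
    {"dx": 0,"dy": 0,"dz": 0.008,"rx": 0,"ry": 0,"rz": 0,"hand": 0.3},
    {"dx": 0,"dy": 0,"dz": 0.015,"rx": 0,"ry": 0,"rz": 0,"hand": 0.3},
    {"dx": 0,"dy": 0,"dz": 0.015,"rx": 0,"ry": 0,"rz": 0,"hand": 0.3},
  ],
)

```text
time_s: 20.53
tool_pos: [0.4419, 0.3155, 0.3109]
tool_rot: [[-0.987, 0.16, 0.003], [0.16, 0.987, 0.004], [-0.003, 0.004, -1.0]]
ft_force: [-0.6, -2.0, 2.7]
finger_gap: 0.0542
grip_force: 20.0
```

Contact: Fz rose from −2.5 to +2.7 N at TCP z 0.311. Releasing and retreating upwards.

>>> apply_moves(
  steps=[
    {"dx": 0,"dy": 0,"dz": 0,"rx": 0,"ry": 0,"rz": 0,"hand": -0.2},
    {"dx": 0,"dy": 0,"dz": 0,"rx": 0,"ry": 0,"rz": 0,"hand": -0.6},
    {"dx": 0,"dy": 0,"dz": 0,"rx": 0,"ry": 0,"rz": 0,"hand": -0.6},
    {"dx": 0,"dy": 0,"dz": 0,"rx": 0,"ry": 0,"rz": 0,"hand": -0.6},
    {"dx": 0,"dy": 0,"dz": 0,"rx": 0,"ry": 0,"rz": 0,"hand": -0.6},
    {"dx": 0,"dy": 0,"dz": -0.1,"rx": 0,"ry": 0,"rz": 0,"hand": -0.6},
    {"dx": 0,"dy": 0,"dz": -0.3,"rx": 0,"ry": 0,"rz": 0,"hand": -0.6},
    {"dx": 0,"dy": 0,"dz": -0.5,"rx": 0,"ry": 0,"rz": 0,"hand": -0.6},
    {"dx": 0,"dy": 0,"dz": -0.7,"rx": 0,"ry": 0,"rz": 0,"hand": -0.6},
    {"dx": 0,"dy": 0,"dz": -0.8,"rx": 0,"ry": 0,"rz": 0,"hand": -0.7},
  ],
)

```text
time_s: 21.37
tool_pos: [0.4413, 0.3152, 0.4757]
tool_rot: [[-0.987, 0.16, 0.007], [0.16, 0.987, 0.006], [-0.006, 0.007, -1.0]]
ft_force: [-0.1, 0.4, 0.1]
finger_gap: 0.0784
grip_force: 0.0
```

```bash
python3 - <<'E'
from rig import read_camera
import cv2
c=read_camera('side')['img'][:,:,::-1]
cv2.imwrite('pics/end.png',cv2.resize(c[100:330,200:480],(700,575),interpolation=cv2.INTER_CUBIC))
E
```

```text
(no output)
```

View pics/end.png

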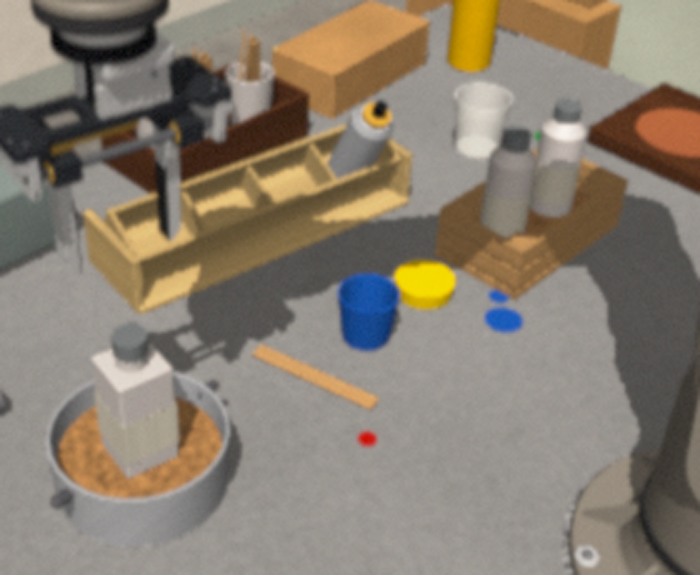

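The square bottle stands upright in the middle of the pan (about 137,430) and both round ones stand in the crate (508,185 and 560,165). The spray can is still in its pocket, the other things haven't moved, and the gripper is clear, so I'm handing in.

```bash
python3 -c "
from rig import finish_job
print(finish_job())"
```

```text
the job is handed in; nothing more can be done
None
```

I handed the job in at about 21 s on the robot's clock: both round bottles stand upright in the crate, the square bottle stands upright in the pan, and the spray can and other things were left undisturbed.

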